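# Put the ring spanner back on its peg

### The arm

A 6-joint arm with a two-finger parallel gripper is mounted at the origin on the work surface. World frame = base frame: x ahead of the robot, y to its left, z up, the work surface at z = 0. Lengths are in m, angles in degrees, forces in N, time in s.
With the tool pointing down it reaches from about 0.3 to 0.75 m from the base axis. Payload 8.5 kg.
Tool frame: the origin (TCP) lies midway between the tips of the shut fingers; the grasp point (between the pads) lies 19 mm behind it; z points along the fingers, y is the line along which they close (so a half turn about z gives the same grasp; the last joint's range is limited). The gripper opens to 85 mm and grips with 20 to 120 N. Pads are 22 mm wide; open, the fingers measure 114 mm over their backs; the gripper's body (76 mm by 85 mm) begins 54 mm behind the grasp point. The pads swing forward as they close: fully open they stand 13 mm farther back than shut.
Start: joints at [56.648, 21.807, 74.336, -0, 83.858, -12.336], TCP at [0.197, 0.513, 0.231] pointing down, gripper open.
Joint ranges: [-178.18, 178.18], [-50.72, 133.34], [12.68, 142.11], [-81.47, 261.47], [9.98, 163.14], [-165.26, 165.26]. Speed limits (degrees/s): [136.94, 136.94, 180, 180, 180, 180].

### API

Orientations are given as a 3x3 rotation matrix whose columns are the frame's x, y, z axes.
In Python, from rig import env gives the robot as it stands. The module is installed in compiled form; this text tells all that it offers.
- The arm moves only by the tool jog_arm, never from a script. Its argument "targets" is a list of rows, each a list of 6 numbers: the shift along the tool's x, y, z in cm, then the turn, a rotation vector about the tool's x, y, z in degrees. A call has 1 to 8 rows; each row is the pose to reach, as a shift and turn from the pose commanded when the call began, along the tool's axes at that moment; what a row does not reach only later rows make up. A row lasts 1/12 s, in which the tool goes at most 41.7 mm and 7.16 degrees, less where a joint would pass 70% of its speed; a pose out of reach is approached as far as the arm can. A call with a gripper value outside its range is refused whole. "hand" is the opening, from 0 (shut) to 1 (fully open), set as the call begins (left out, the last holds). The fingers move at their own pace and stop on an object; "newtons" is the grip in N (left out, the last holds). Time passes only in rows, so rows that repeat a pose let the fingers close. It gives the time, the measured TCP pose, the force, the opening and the grip force at its end, in the units of the state.
- env.observe(): the state, without advancing time (a new reading comes with each control period).
- env.get_image(name): name is "side" or "top"; returns a dict with "frame" (480x640x3 uint8, red, green, blue), "depth" (480x640 float32, m along the optical axis (not along the pixel's ray), 0 where there is no reading), "fovy" (degrees; the focal length in pixels is half the picture's height over the tangent of half this angle, whatever the lens; pixels are square), "cx", "cy" (the principal point, pixels), "cam_to_world" (4x4, takes a point from camera to world coordinates). Camera axes: x right, y down, z forward; pixel columns grow to the right and rows downward; lengths in m; the calibration is good to about 2 mm. A picture is of the moment at which its call begins.
- env.close_job(): hands the job in; it is judged then, once.
Trained networks look in the newest picture that a camera, given by its name, has taken for a name from the list of things; names that differ only in an ending like _2 or _b are one class to them, and where a whole thing is asked for, a point or a joint stands for the part that bears it (a point fixed in the world has none). Each returns a list of dicts, best first, with "score" (0 to 1); they miss things now and then, are a little off and sometimes report something else, mostly with a low value. They report only what shows in the picture. A call takes as long as a camera call. They do not tell look-alikes from the thing itself.
- env.regions_of(camera, target): "pixels" (480x640 bool, what is visible of it) and "point" ([row, column] in pixels, amid what is visible of it).
The state is a dict: "time_s": time; "q": joint angles; "qvel": joint speeds; "joint_efforts": joint torques, N m; "position": TCP position; "tool_rot": TCP orientation; "ft_force": force on the tool from outside, world axes, zero at the start; "wrist_torque": the same for the moment, N m; "grip_width": finger opening in m; "gripper_force": force on a finger pad.
Only numpy, scipy, OpenCV 4.12 (cv2) and the standard library are available. Lean on these libraries where they do the work, as an engineer would, in place of code of your own. Each camera call takes 0.05 s, during which the arm holds its last target. There are 200 camera calls.

### The job

Someone hung the flat L-bracket on the peg of the sloping tool board where the ring spanner belongs. Lift the bracket off its peg and lay it flat in the grey parts tray with its short flange upward, then hang the spanner lying on the bench by its eye on the peg that has become free, right down against the board with its open jaw hanging down the slope. Do not drop either of them, and leave the small key on the other peg and the other things on the bench where they are.

Things in the scene. Friction and masses are not known exactly. Their poses are not given: they have to be found in the camera images.
- board: Sloping plywood board of the fixed tool rack, 210 mm up the slope x 250 mm wide, its face 40 degrees from level, rising away from the robot. Origin: centre of the face, 95 mm over the bench; x up the slope, y left, z out of the face. Two steel pegs, 12 mm thick, 45 mm long, square to the face, at x = 60, y = +60 and -60 mm: one carries the bracket, the other the key (varies).
- left_peg (a point): Centre of the root of the left peg (+y side), on the board's face; axes as the board's, the peg runs 45 mm along z.
- right_peg (a point): Centre of the root of the right peg (-y side), on the board's face; axes as the board's.
- bracket: Steel L-bracket, about 0.33 kg, 131 mm long: strap 40 wide, 8 thick, from x = -65 to 29 mm; round eye (42 mm outside, 22 mm hole) centred at x = 45; flange 6 thick at the -x end, up to z = 34.5. Origin on the underside, on the centre line; centre of mass near x = -12; x to the eye, z to the flange's side. Starts hung by its eye on a peg, underside flat on the board, x up the slope.
- bracket_eye (a point): Centre of the bracket's hole, at half the thickness (4 mm over the underside).
- spanner: Flat steel ring spanner, about 0.29 kg, 178 mm long, 8 mm thick: shaft 22 mm wide from x = -38 to 50 mm, round eye (42 mm outside, 22 mm hole) centred at x = 70, open jaw head 40 mm wide from x = -38 to -87. Origin on the underside, mid-shaft, near its centre of mass; x to the eye, z out of the flat. Starts flat on the bench, z up, eye away from the robot.
- spanner_eye (a point): Centre of the spanner's hole, at half the thickness (4 mm over the underside).
- tray: Fixed open grey plastic parts tray, 210 mm (x) x 160 mm (y) outside, 28 mm high, walls 4 mm, floor 4 mm thick. Origin: centre of its underside on the bench. It lies on one side of the rack, the spanner on the other (varies).
- key: Bystander: small flat steel T-key with an eye, 128 mm long, 14 mm shaft, 36 mm cross end, 8 mm thick, hanging on the other peg; origin, eye (hole centre at x = +45 mm) and axes as the bracket's. To be left hanging.
- oil: Bystander: oil bottle 48 mm across, 120 mm tall, standing beside the rack; origin at the centre of its foot.
- jar: Bystander: glass jar 60 mm across, 70 mm tall, standing beside the rack; origin at the centre of its foot.
- screwdriver: Bystander: screwdriver 180 mm long with an orange handle, lying on the bench behind the rack.
Not all that is in view belongs to the job. What is shaped like the bracket but red or turquoise is not meant. Leave any green look-alike of the spanner alone.

How it is judged (in metres and radians):
On the way:
1. the bracket is off its peg and lies flat, flange up, in the tray, let go (x of bracket in the frame of tray between -0.05 and 0.05 m and y of bracket in the frame of tray between -0.06 and 0.06 m and z of bracket in the frame of tray below 0.012 m and angle between bracket's own z axis and vertical below 0.2 rad and linear speed of bracket below 0.03 m/s and contact force between bracket and the fingers below 0.05 N), for 0.2 s.
At the end, for the whole second after the job is handed in: Released and at rest: the spanner on a peg, eye centre within 12 mm of its root, flat on the board (0.12 rad), middle at least 55 mm down the slope from the peg; the bracket flat on the tray floor (0.2 rad), flange up, origin within 50 mm (x) and 60 mm (y) of the tray centre (all of step 1 and ((distance between spanner_eye and left_peg below 0.012 m and x of spanner in the frame of left_peg below -0.055 m) or (distance between spanner_eye and right_peg below 0.012 m and x of spanner in the frame of right_peg below -0.055 m)) and angle between the z axis of spanner and the z axis of board, either way round below 0.12 rad and linear speed of spanner below 0.02 m/s and angular speed of spanner below 0.2 rad/s); the robot touches nothing.
It fails at once if the bracket is dropped (falls free faster than 0.8 m/s) (linear speed of bracket above 0.8 m/s and contact force between bracket and the fingers below 0.05 N).
It fails at once if the spanner is dropped (falls free faster than 0.8 m/s) (linear speed of spanner above 0.8 m/s and contact force between spanner and the fingers below 0.05 N).
It fails at once if the key on the other peg is moved by more than 25 mm (distance of key from where it was at the start of the episode above 0.025 m).
It fails at once if another thing on the bench is moved by more than 30 mm (distance of any of oil, jar, screwdriver from where it was at the start of the episode above 0.03 m).
It also fails if it takes over 64 s, if anything falls off the work surface, if the arm or the gripper's body presses on something with over 40 N, if the wrist force passes 120 N, or if a joint passes its speed limit or range.

## Working session

There is one attempt and no reset: what is moved stays moved. The work goes in short steps, Python scripts to look and compute and a tool call to move; the robot and the scene stay as the last step left them, time stands still between calls to the robot, and variables do not carry over. Pictures are saved under pics/ and viewed, at most 10 in all, crops included, and the job is handed in when it is done.

Besides the shell and the picture viewer there is one more tool, called as a command line: name --pt "numbers of a row" for each row, then --argument value for the rest. jog_arm: Moves the arm, as the interface text tells. Its arguments: {"type":"object","properties":{"targets":{"type":"array","items":{"type":"array","items":{"type":"number"}}},"hand":{"type":"number"},"newtons":{"type":"number"}},"required":["targets"]}

```bash
mkdir -p pics
cat > h.py <<'E'
import numpy as np, cv2
from rig import env
def cam(n):
    d=env.get_image(n); f=240/np.tan(np.radians(d['fovy'])/2); d['f']=f; return d
def cloud(d):
    v,u=np.mgrid[0:480,0:640]; z=d['depth']
    P=np.stack([(u-d['cx'])/d['f']*z,(v-d['cy'])/d['f']*z,z],-1)
    T=np.array(d['cam_to_world']); return P@T[:3,:3].T+T[:3,3]
def proj(d,p):
    T=np.array(d['cam_to_world']); c=(np.atleast_2d(p)-T[:3,3])@T[:3,:3]
    return np.c_[c[:,0]/c[:,2]*d['f']+d['cx'],c[:,1]/c[:,2]*d['f']+d['cy']]
E
python3 - <<'E'
from h import *
np.set_printoptions(precision=4,suppress=True)
s=env.observe(); print(s['position'],s['tool_rot'],s['time_s'],s['ft_force'])
for n in ('top','side'):
    d=cam(n); cv2.imwrite(f'pics/{n}0.png',d['frame'][:,:,::-1]); C=cloud(d)
    np.savez(f'{n}0.npz',C=C,frame=d['frame'],T=np.array(d['cam_to_world']),f=d['f'],cx=d['cx'],cy=d['cy'])
    print(n,np.array(d['cam_to_world'])[:3,3])
    for t in ('bracket','spanner','tray','key','board','oil','jar','screwdriver'):
        for r in env.regions_of(n,t)[:3]:
            m=r['pixels']&(C[...,2]!=0); 
            print(t,round(r['score'],2),np.round(r['point']),m.sum(),np.median(C[m],0) if m.sum() else '', *(np.percentile(C[m],[1,99],axis=0) if m.sum() else ''))
E
```

```text
[0.1971 0.5131 0.2307] [[-0.9335  0.3586 -0.0008]
 [ 0.3586  0.9335 -0.0012]
 [ 0.0003 -0.0014 -1.    ]] 0.0 [ 0.8025  0.2536 -1.0392]
top [ 0.3607 -0.0713  1.1839]
bracket 0.88 [165. 228.] 822 [0.7424 0.1586 0.0071] [ 0.7137  0.0971 -0.0011] [0.7698 0.2238 0.0353]
bracket 0.84 [362. 378.] 1002 [ 0.2969 -0.1777  0.0073] [ 0.2735 -0.2465 -0.0007] [ 0.3219 -0.1213  0.0351]
spanner 0.92 [308. 522.] 1026 [ 0.4122 -0.4975  0.0069] [ 0.339  -0.569  -0.0026] [ 0.4736 -0.4345  0.0132]
spanner 0.69 [304. 445.] 950 [ 0.419  -0.3309  0.0071] [ 0.3498 -0.3695  0.0004] [ 0.5144 -0.2905  0.0123]
tray 0.74 [300. 159.] 7346 [0.427  0.3038 0.0039] [ 0.3267  0.22   -0.0019] [0.533  0.3784 0.0304]
key 0.88 [253. 336.] 445 [ 0.5263 -0.0849  0.1107] [ 0.4771 -0.1088  0.0685] [ 0.573  -0.0669  0.1488]
board 0.56 [244. 308.] 8635 [ 0.5373 -0.0345  0.1036] [ 0.4416 -0.1522  0.0288] [0.6197 0.0973 0.1637]
oil 0.77 [180. 158.] 627 [0.6904 0.2975 0.0777] [0.6753 0.2826 0.0061] [0.7169 0.3216 0.122 ]
oil 0.33 [137. 328.] 498 [ 0.8026 -0.0712  0.0213] [ 0.7912 -0.1219 -0.0013] [0.815  0.0499 0.0288]
jar 0.7 [164
[... 1055 characters left out ...]
ey 0.31 [221. 250.] 2070 [0.4303 0.3082 0.0061] [ 0.3272  0.2159 -0.0005] [0.5345 0.3822 0.0302]
board 0.91 [249. 316.] 3276 [ 0.5317 -0.0604  0.0988] [ 0.4419 -0.1596  0.0278] [0.6185 0.0938 0.1646]
board 0.71 [220. 251.] 2053 [0.4325 0.3088 0.0062] [0.3278 0.2159 0.    ] [0.5351 0.3822 0.0304]
board 0.25 [188. 332.] 307 [0.6993 0.2945 0.0751] [0.6228 0.0778 0.0005] [0.7399 0.4633 0.161 ]
oil 0.55 [188. 332.] 265 [0.7003 0.294  0.0732] [0.6786 0.28   0.0246] [0.7252 0.315  0.1205]
jar 0.82 [312. 434.] 837 [ 0.7264 -0.3275  0.048 ] [ 0.7065 -0.3411  0.0034] [ 0.7601 -0.2882  0.0717]
screwdriver 0.58 [259. 413.] 209 [ 0.8014 -0.0915  0.0213] [ 0.7938 -0.1263  0.0026] [ 0.8165 -0.0206  0.0278]
```

View pics/top0.png

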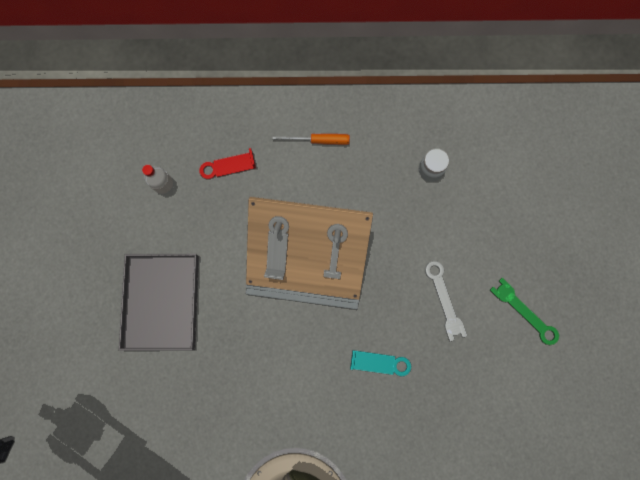

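View pics/side0.png

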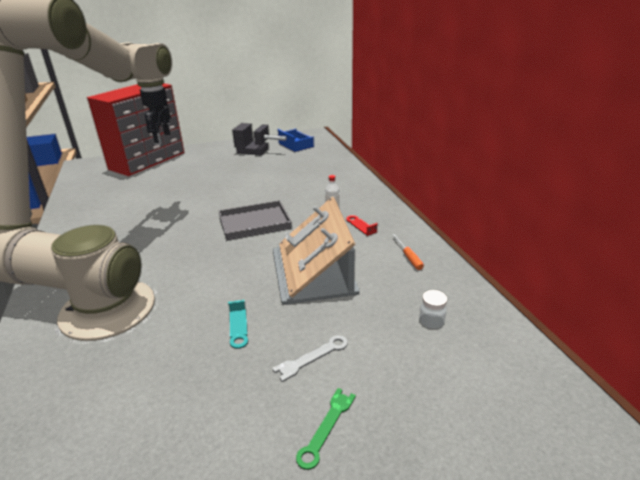

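Top view: the grey bracket hangs on the left peg (278,250), the key on the right one (336,250). The spanner is the light grey one at (445,300) with its eye at (434,270). The tray is at (160,303). The red, turquoise and green ones are look-alikes; the side view agrees. Next I fit the poses.

```bash
cat > fit.py <<'E'
import numpy as np, cv2
from scipy.optimize import least_squares
np.set_printoptions(precision=4,suppress=True)
D=np.load('top0.npz');C=D['C'];F=D['frame'].astype(int)
S=np.load('side0.npz');CS=S['C'];FS=S['frame'].astype(int)
def wood(C,F): return (F[...,0]-F[...,2]>40)&(F[...,1]-F[...,2]>12)&(C[...,0]>.42)&(C[...,0]<.65)&(abs(C[...,1])<.2)&(C[...,2]>.02)
for nm,c,f in (('top',C,F),('side',CS,FS)):
    P=c[wood(c,f)]
    for _ in range(4):
        m=P.mean(0);n=np.linalg.svd(P-m,full_matrices=False)[2][2];n*=np.sign(n[2]);r=(P-m)@n;P=P[abs(r)<2.5*r.std()+.001]
    print(nm,len(P),'n',n,'tilt',np.degrees(np.arccos(n[2])),'yaw',np.degrees(np.arctan2(-n[1],-n[0])))
    # in-plane
    ya=np.arctan2(-n[1],-n[0]); y=np.array([-np.sin(ya),np.cos(ya),0]); x=np.cross(y,n)
    uv=np.c_[(P-m)@x,(P-m)@y].astype(np.float32)
    b=cv2.minAreaRect((uv*1000));print(' rect mm',b)
    h=(c-m)@n; 
    lo,hi=np.percentile(uv,[.5,99.5],axis=0);ctr=(lo+hi)/2;print(' ext',hi-lo,'ctr',m+x*ctr[0]+y*ctr[1])
    o=m+x*ctr[0]+y*ctr[1]
    X=(c-o)@x;Y=(c-o)@y;H=(c-o)@n
    w=(abs(X)<.11)&(abs(Y)<.13)
    for s,lab in ((1,'left'),(-1,'right')):
        k=w&(H>.015)&(H<.05)&(abs(Y-s*.06)<.03)&(X>.02)
        print(' ',lab,'peg pts',k.sum(),np.median(X[k]),np.median(Y[k]),H[k].max())
        k=w&(H>.004)&(H<.012)&(abs(Y-s*.06)<.03)&(f.max(-1)-f.min(-1)<30)
        e=k&(X>.03);q=k&(X<0.02)&(X>-.045)
        print('   eye Y rng',np.percentile(Y[e],[2,98]),'X top',np.percentile(X[e],99),'strap Y',np.percentile(Y[q],[2,98]),'H',np.median(H[q]),'Xlow',np.percentile(X[k],1))
        A=np.polyfit(X[q],Y[q],1);print('   slope deg',np.degrees(np.arctan(A[0])))
# spanner, tray
for nm,c,f in (('top',C,F),('side',CS,FS)):
    k=(c[...,0]>.32)&(c[...,0]<.54)&(c[...,1]<-.27)&(c[...,1]>-.40)&(f.min(-1)>140)
    P=c[k];print(nm,'spanner n',len(P),np.median(P,0))
    xy=P[:,:2]; m=xy.mean(0)
    b=cv2.minAreaRect((xy*1000).astype(np.float32));print(b)
    a=np.linalg.svd(xy-m,full_matrices=False)[2][0];a*=np.sign(a[0]);t=(xy-m)@a;
    far=m+a*np.percentile(t,99.5)
    e=xy[t>t.max()-.045];
    r=least_squares(lambda p:np.clip(np.hypot(*(e-p[:2]).T)-.0160,-.006,.006),far-a*.021);eye=r.x[:2]
    sh=xy[(t>-.03)&(t<.04)];
    print('dir',a,np.degrees(np.arctan2(a[1],a[0])),'len',np.ptp(t),'eye',eye,'shaft mid',sh.mean(0),'origin from eye',eye-.07*(eye-sh.mean(0))/np.linalg.norm(eye-sh.mean(0)),'ang',np.degrees(np.arctan2(*(eye-sh.mean(0))[::-1])))
    k=(c[...,2]>.022)&(c[...,2]<.033)&(c[...,0]>.28)&(c[...,0]<.58)&(c[...,1]>.18)&(c[...,1]<.42)
    print('tray',cv2.minAreaRect((c[k][:,:2]*1000).astype(np.float32)))
E
python3 fit.py
```

```text
top 8284 n [-0.6358  0.0875  0.7669] tilt 39.92781282507437 yaw -7.83691469577423
 rect mm ((-7.158668518066406, 5.3126068115234375), (211.6108856201172, 248.840576171875), 0.022307852283120155)
 ext [0.2077 0.2462] ctr [ 0.5297 -0.0263  0.0955]
  left peg pts 64 0.06187137581187587 0.059243845369353454 0.047546737250906246
   eye Y rng [0.0403 0.0787] X top 0.07348319726081538 strap Y [0.0404 0.0788] H 0.00815871086417308 Xlow -0.05163944137310737
   slope deg -0.9313634298691673
  right peg pts 60 0.0620472201243501 -0.05997779103254422 0.048929407351657676
   eye Y rng [-0.0793 -0.0412] X top 0.07322873312971595 strap Y [-0.0748 -0.0448] H 0.007940096657089052 Xlow -0.05261896437041191
   slope deg 0.2922001252729754
side 2907 n [-0.6358  0.0858  0.7671] tilt 39.907964540177346 yaw -7.688512772371488
 rect mm ((-2.0858001708984375, 25.166488647460938), (210.60772705078125, 258.0426330566406), 0.0009635505848564208)
 ext [0.2082 0.249 ] ctr [ 0.5318 -0.0286  0.0955]
  left peg pts 46 0.06052117470506162 0.05793598826106411 0.04547641869119307
   eye Y rng [0.041 0.079] X top 0.0724
[... 510 characters left out ...]
)
dir [0.9544 0.2984] 17.36228677241682 len 0.1762299233353669 eye [ 0.4986 -0.3094] shaft mid [ 0.4293 -0.3306] origin from eye [ 0.4317 -0.3299] ang 17.062581319415603
tray ((429.5081481933594, 300.2077331542969), (162.28724670410156, 209.5671844482422), 89.7558364868164)
side spanner n 4444 [ 0.4249 -0.3431  0.0003]
((430.0056457519531, -335.0481262207031), (129.9479217529297, 219.92237854003906), 89.96617889404297)
dir [ 0.9998 -0.0181] -1.0354621427185637 len 0.22125717632103536 eye [ 0.5171 -0.3396] shaft mid [ 0.4312 -0.3393] origin from eye [ 0.4471 -0.3394] ang -0.17559286007928102
tray ((433.31640625, 300.35589599609375), (211.39602661132812, 170.9679412841797), 0.0630664974451065)
```

```bash
cat >> h.py <<'E'
from scipy.spatial.transform import Rotation as Ro
np.set_printoptions(precision=4,suppress=True)
ps,t=np.radians(-7.77),np.radians(40)
O=np.array([.5307,-.0273,.0955])
bx=np.array([np.cos(t)*np.cos(ps),np.cos(t)*np.sin(ps),np.sin(t)]);by=np.array([-np.sin(ps),np.cos(ps),0]);bz=np.cross(bx,by)
B=np.c_[bx,by,bz]
RB=np.c_[-bx,by,-bz]           # tool square to board
def down(a): # tool down, tool y at angle a+90 (object x at angle a)
    a=np.radians(a);return np.c_[[-np.cos(a),-np.sin(a),0],[-np.sin(a),np.cos(a),0],[0,0,-1]]
def bp(x,y,z): return O+B@np.array([x,y,z])
def plan(p,R,s=None):
    s=s or env.observe();p0=np.array(s['position']);R0=np.array(s['tool_rot'])
    print('shift cm',np.round(R0.T@(p-p0)*100,2),'rotvec',np.round(Ro.from_matrix(R0.T@R).as_rotvec(degrees=True),2))
def inb():
    s=env.observe();p=B.T@(np.array(s['position'])-O)*1000
    print('t',s['time_s'],'board mm',p,'rot err deg',Ro.from_matrix(RB.T@np.array(s['tool_rot'])).as_rotvec(degrees=True),'F board',B.T@np.array(s['ft_force']),'w',s['grip_width'],s['gripper_force'])
E
python3 - <<'E'
from h import *
plan(bp(0,.0597,.13),RB)
plan(bp(0,.0597,.03),RB)
E
```

```text
shift cm [-41.02 -34.62   3.62] rotvec [ -4.62 -39.82 -12.7 ]
shift cm [-47.27 -33.14  11.29] rotvec [ -4.62 -39.82 -12.7 ]
```

jog_arm --pt "-3 -2.5 0 0 -5 -1" --pt "-6 -5 0.5 -1 -10 -3" --pt "-9 -7.5 1 -1.5 -15 -5" --pt "-12 -10 1 -2 -20 -7" --pt "-15 -12.5 1.5 -3 -25 -9" --pt "-18 -15 2 -3.5 -30 -10" --pt "-21 -17.5 2 -4 -35 -11.5" --pt "-24 -20 2 -4.6 -39.8 -12.7" --hand 0.65

```text
time_s: 1.57
position: [0.3495, 0.2397, 0.2116]
tool_rot: [[-0.757, 0.132, 0.64], [0.1, 0.991, -0.086], [-0.645, -0.001, -0.764]]
ft_force: [1.9, -0.2, 0.3]
grip_width: 0.0556
gripper_force: 0.0
```

Run:
```python
from h import *
inb();plan(bp(0,.0597,.13),RB);plan(bp(0,.0597,.025),RB)
```

```text
t 1.5667 board mm [-90.5723 240.0152 227.5043] rot err deg [-0.0906 -0.1865 -0.1749] F board [ 1.6394  0.0106 -1.0186] w 0.05561261681199933 0.0
shift cm [ -8.97 -18.07   9.75] rotvec [0.09 0.19 0.17]
shift cm [ -8.94 -18.09  20.25] rotvec [0.09 0.19 0.17]
```

jog_arm --pt "-1.5 -3 1.6 0 0 0" --pt "-3 -6 3.2 0 0 0" --pt "-4.5 -9 4.8 0 0 0" --pt "-6 -12 6.4 0 0 0" --pt "-7.5 -15 8 0 0 0" --pt "-9 -18 9.7 0 0 0" --pt "-9 -18 9.7 0 0 0" --pt "-9 -18 9.7 0 0 0"

```text
time_s: 2.23
position: [0.4561, 0.0428, 0.1952]
tool_rot: [[-0.758, 0.137, 0.637], [0.104, 0.991, -0.088], [-0.643, -0.001, -0.765]]
ft_force: [-0.2, 1.3, -0.1]
grip_width: 0.0553
gripper_force: 0.0
```

Run:
```python
from h import *
inb();plan(bp(0,.0597,.015),RB)
d=cam('top');cv2.imwrite('pics/t1.png',cv2.resize(d['frame'][150:350,180:440,::-1],None,fx=3,fy=3))
```

```text
t 2.2333 board mm [  0.1918  59.3686 129.9567] rot err deg [ 0.0783 -0.0515  0.0479] F board [-0.3925  1.2911  0.1674] w 0.05525773834581234 0.0
shift cm [ 0.03  0.05 11.5 ] rotvec [-0.08  0.05 -0.05]
```

View pics/t1.png

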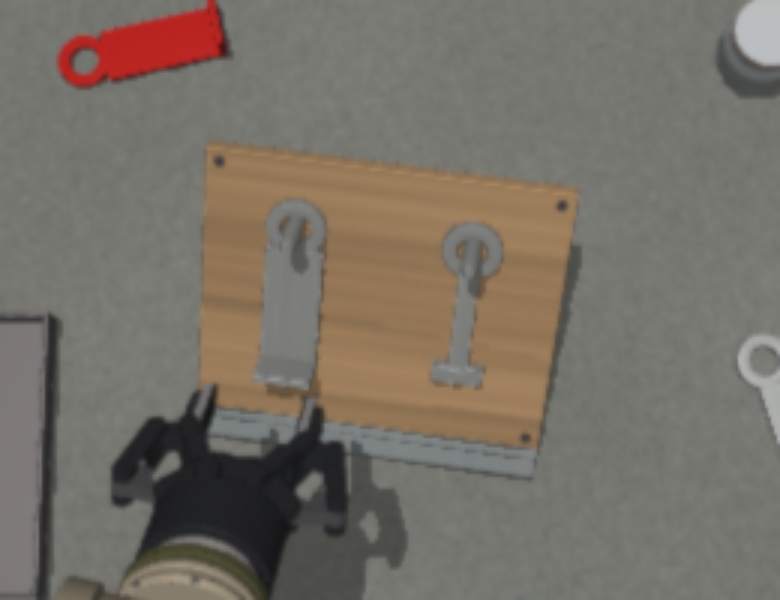

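The crop shows the open fingers at (205,395) and (310,410), lined up with the bracket strap at (290,310), so I descend.

jog_arm --pt "0 0 3 0 0 0" --pt "0 0 6 0 0 0" --pt "0 0 9 0 0 0" --pt "0 0 11 0 0 0" --pt "0 0 11.8 0 0 0" --pt "0 0 12.4 0 0 0" --pt "0 0 12.4 0 0 0" --pt "0 0 12.4 0 0 0"

```text
time_s: 2.95
position: [0.5413, 0.0335, 0.1231]
tool_rot: [[-0.78, 0.133, 0.611], [0.106, 0.991, -0.081], [-0.617, 0.002, -0.787]]
ft_force: [-0.7, 0.0, -0.3]
grip_width: 0.0554
gripper_force: 0.0
```

jog_arm --pt "0 0 0.2 0 0 0" --pt "0 0 0.3 0 0 0" --pt "0 0 0.3 0 0 0"

```text
time_s: 3.2
position: [0.5439, 0.0331, 0.1217]
tool_rot: [[-0.78, 0.134, 0.611], [0.106, 0.991, -0.081], [-0.616, 0.002, -0.788]]
ft_force: [-0.4, -0.3, 0.6]
grip_width: 0.0557
gripper_force: 0.0
```

Run:
```python
from h import *
inb()
```

```text
t 3.2 board mm [20.6664 61.5932 16.9186] rot err deg [-0.1307  1.9681 -0.0066] F board [ 0.0681 -0.3636  0.6611] w 0.05569712120122542 0.0
```

Run:
```python
from h import *
print(env.observe()['q'])
```

```text
[ -9.5763  19.6536 112.3663   7.1483  10.0417 -98.4717]
```

```bash
cat >> h.py <<'E'
def RL(a): return Ro.from_rotvec(by*np.radians(a)).as_matrix()@RB
E
python3 - <<'E'
from h import *
plan(bp(-.005,.0597,.05),RL(14))
E
```

```text
shift cm [ 2.68 -0.18 -3.22] rotvec [ 0.13 12.03  0.02]
```

jog_arm --pt "0 0 -2 0 0 0" --pt "0.5 0 -3 0 2 0" --pt "1.5 -0.1 -3.2 0 7 0" --pt "2.7 -0.2 -3.2 0 12 0" --pt "2.7 -0.2 -3.2 0 12 0" --pt "2.7 -0.2 -3.2 0 12 0"

```text
time_s: 3.7
position: [0.5036, 0.0364, 0.1303]
tool_rot: [[-0.889, 0.134, 0.437], [0.121, 0.991, -0.057], [-0.441, 0.002, -0.898]]
ft_force: [-0.2, -0.2, -0.8]
grip_width: 0.0553
gripper_force: 0.0
```

Run:
```python
from h import *
inb();print(env.observe()['q']);plan(bp(-.005,.0597,.05),RL(14));plan(bp(-.005,.0597,.010),RL(14))
```

```text
t 3.7 board mm [-4.786  59.4825 49.4201] rot err deg [-0.1294 13.8381 -0.0152] F board [-0.6199 -0.2724 -0.4652] w 0.055334790787359665 0.0
[ -9.8716  15.9538 108.9282   2.1722  28.9931 -93.8173]
shift cm [ 0.03  0.02 -0.05] rotvec [0.13 0.16 0.03]
shift cm [-0.92  0.01  3.83] rotvec [0.13 0.16 0.03]
```

jog_arm --pt "-0.2 0 1 0 0 0" --pt "-0.5 0 2 0 0 0" --pt "-0.7 0 3 0 0 0" --pt "-0.9 0 3.8 0 0 0" --pt "-0.9 0 3.8 0 0 0" --pt "-0.9 0 3.8 0 0 0"

```text
time_s: 4.2
position: [0.5277, 0.0332, 0.0988]
tool_rot: [[-0.891, 0.134, 0.433], [0.121, 0.991, -0.057], [-0.437, 0.002, -0.899]]
ft_force: [0.1, -0.4, 0.0]
grip_width: 0.0556
gripper_force: 0.0
```

Run:
```python
from h import *
inb();print(env.observe()['q']);plan(bp(-.005,.0597,.0),RL(14))
d=cam('side');cv2.imwrite('pics/s1.png',cv2.resize(d['frame'][170:320,240:400,::-1],None,fx=4,fy=4,interpolation=cv2.INTER_CUBIC))
```

```text
t 4.2 board mm [-6.3743 59.565   9.7001] rot err deg [-0.1313 14.0896 -0.0109] F board [ 0.1367 -0.3553 -0.087 ] w 0.055556887238450495 0.0
[ -9.7289  21.1617 107.7613   2.3123  25.2016 -93.8815]
shift cm [-0.37  0.01  0.91] rotvec [ 0.13 -0.09  0.03]
```

View pics/s1.png

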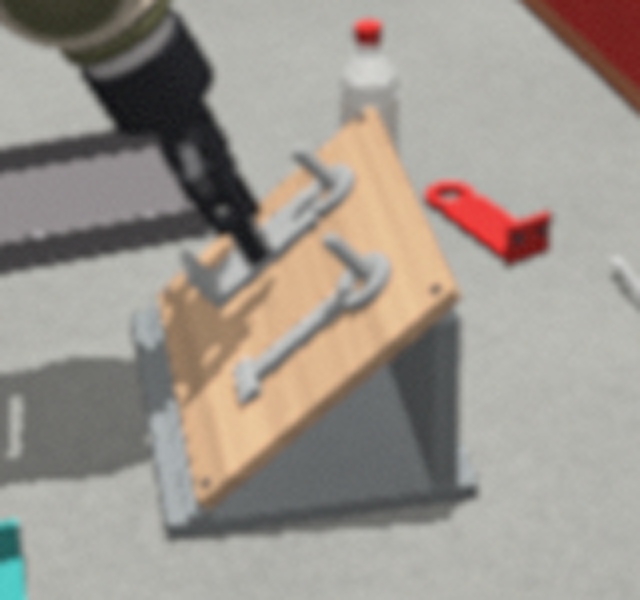

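The side crop shows the fingers at (265,255), beside the strap and clear of the flange (195,275) and peg (310,170). I now feel for the board.

jog_arm --pt "-0.05 0 0.2 0 0 0" --pt "-0.1 0 0.4 0 0 0" --pt "-0.15 0 0.6 0 0 0" --pt "-0.15 0 0.6 0 0 0"

```text
time_s: 4.58
position: [0.5318, 0.0327, 0.0949]
tool_rot: [[-0.891, 0.134, 0.435], [0.121, 0.991, -0.057], [-0.438, 0.002, -0.899]]
ft_force: [-0.0, 0.8, 0.4]
grip_width: 0.0556
gripper_force: 0.0
```

jog_arm --pt "-0.05 0 0.2 0 0 0" --pt "-0.05 0 0.2 0 0 0" --pt "-0.05 0 0.2 0 0 0"

```text
time_s: 4.83
position: [0.533, 0.0325, 0.0934]
tool_rot: [[-0.891, 0.134, 0.435], [0.121, 0.991, -0.057], [-0.438, 0.002, -0.899]]
ft_force: [-0.1, 0.1, 0.6]
grip_width: 0.0557
gripper_force: 0.0
```

jog_arm --pt "-0.05 0 0.2 0 0 0" --pt "-0.05 0 0.2 0 0 0" --pt "-0.05 0 0.2 0 0 0"

```text
time_s: 5.08
position: [0.5343, 0.0323, 0.0917]
tool_rot: [[-0.891, 0.134, 0.434], [0.121, 0.991, -0.057], [-0.438, 0.002, -0.899]]
ft_force: [0.3, 0.3, -0.2]
grip_width: 0.0552
gripper_force: 0.0
```

jog_arm --pt "-0.05 0 0.2 0 0 0" --pt "-0.05 0 0.2 0 0 0" --pt "-0.05 0 0.2 0 0 0"

```text
time_s: 5.33
position: [0.5357, 0.0322, 0.0903]
tool_rot: [[-0.891, 0.134, 0.435], [0.121, 0.991, -0.057], [-0.438, 0.002, -0.899]]
ft_force: [-1.1, 0.1, 1.0]
grip_width: 0.0554
gripper_force: 0.8
```

jog_arm --pt "-0.05 0 0.2 0 0 0" --pt "-0.05 0 0.2 0 0 0" --pt "-0.05 0 0.2 0 0 0"

```text
time_s: 5.58
position: [0.5361, 0.0322, 0.0898]
tool_rot: [[-0.891, 0.133, 0.435], [0.12, 0.991, -0.057], [-0.439, 0.001, -0.899]]
ft_force: [-16.1, -0.1, 20.6]
grip_width: 0.0558
gripper_force: 13.1
```

Run:
```python
from h import *
inb()
```

```text
t 5.5833 board mm [-5.7627 59.6669 -2.6331] rot err deg [-0.1272 13.9819 -0.0455] F board [ 0.9725 -2.2861 26.0246] w 0.0558173913625652 13.14304780215025
```

jog_arm --pt "0.1 0 -0.4 0 0 0" --pt "0.1 0 -0.4 0 0 0" --pt "0.1 0 -0.4 0 0 0"

```text
time_s: 5.83
position: [0.5344, 0.0323, 0.0919]
tool_rot: [[-0.891, 0.134, 0.435], [0.121, 0.991, -0.057], [-0.439, 0.002, -0.899]]
ft_force: [0.3, -0.5, 0.6]
grip_width: 0.0552
gripper_force: 0.0
```

jog_arm --pt "0 0 0 0 0 0" --pt "0 0 0 0 0 0" --pt "0 0 0 0 0 0" --pt "0 0 0 0 0 0" --pt "0 0 0 0 0 0" --pt "0 0 0 0 0 0" --hand 0 --newtons 70

```text
time_s: 6.33
position: [0.534, 0.0327, 0.0922]
tool_rot: [[-0.891, 0.134, 0.435], [0.121, 0.991, -0.057], [-0.438, 0.002, -0.899]]
ft_force: [-7.6, 2.0, 11.2]
grip_width: 0.038
gripper_force: 77.5
```

Run:
```python
from h import *
inb(); plan(bp(-.005,.0597,.008),RL(14))
```

```text
t 6.3333 board mm [-5.8125 59.9177  0.5328] rot err deg [-0.1517 13.9993 -0.0155] F board [ 1.2383  0.998  13.6234] w 0.03799346805217423 77.45675325393677
shift cm [ 0.1  -0.02 -0.74] rotvec [0.15 0.   0.03]
```

jog_arm --pt "0.1 0 -0.2 0 0 0" --pt "-0.1 0 -0.25 0 0 0" --pt "-0.3 0 -0.3 0 0 0" --pt "-0.3 0 -0.3 0 0 0" --pt "-0.15 0 -0.8 0 0 0" --pt "-0.15 0 -0.8 0 0 0"

```text
time_s: 6.83
position: [0.5315, 0.0328, 0.0997]
tool_rot: [[-0.891, 0.134, 0.434], [0.121, 0.991, -0.057], [-0.437, 0.002, -0.899]]
ft_force: [0.4, -0.5, -4.4]
grip_width: 0.0374
gripper_force: 70.8
```

Run:
```python
from h import *
inb()
d=cam('side');cv2.imwrite('pics/s2.png',cv2.resize(d['frame'][170:320,240:400,::-1],None,fx=4,fy=4,interpolation=cv2.INTER_CUBIC))
```

```text
t 6.8333 board mm [-2.9161 59.6078  7.9132] rot err deg [-0.1312 14.0633 -0.0191] F board [-2.4686 -0.3957 -3.671 ] w 0.03737725298362105 70.8383309841156
```

View pics/s2.png

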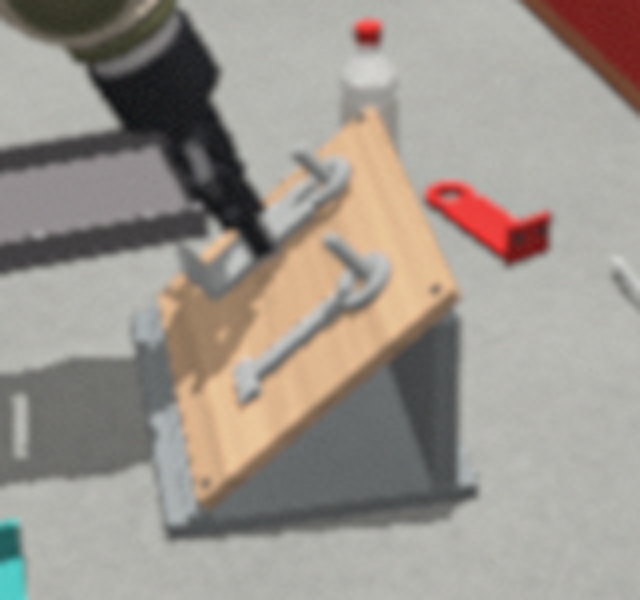

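The bracket sits off the board with its eye still over the peg (325,180), and the key hasn't moved. I finish the lift.

jog_arm --pt "0.3 0 -1.2 0 0 0" --pt "0.6 0 -2.4 0 0 0" --pt "0.9 0 -3.6 0 0 0" --pt "1.2 0 -4.8 0 0 0" --pt "1.7 0 -6.6 0 0 0" --pt "2.2 0 -8.6 0 0 0" --pt "2.7 0 -10.6 0 0 0" --pt "2.7 0 -10.6 0 0 0"

```text
time_s: 7.55
position: [0.461, 0.0423, 0.1854]
tool_rot: [[-0.889, 0.133, 0.437], [0.12, 0.991, -0.057], [-0.441, 0.002, -0.897]]
ft_force: [0.9, -0.1, -3.3]
grip_width: 0.0377
gripper_force: 71.5
```

```bash
cat >> h.py <<'E'
def DL(a,l): # tool down for object yaw a, leaned l about object y
    R=down(a);return Ro.from_rotvec(R[:,1]*np.radians(l)).as_matrix()@R
E
python3 - <<'E'
from h import *
inb(); plan(np.array([.414,.30,.13]),DL(0,14)); print(env.observe()['q'],env.observe()['position'])
E
```

```text
t 7.55 board mm [ -2.3508  59.5356 119.2822] rot err deg [-0.135  13.8163 -0.0426] F board [-1.3982  0.002  -3.1095] w 0.03769810052447474 71.52568101882935
shift cm [ 9.72 24.9   1.43] rotvec [-0.74 40.13 -7.79]
[-10.1362   6.7697 109.3701   1.9166  37.7162 -93.6984] [0.461  0.0423 0.1854]
```

jog_arm --pt "1.2 3.2 0 0 5 -1" --pt "2.5 6.5 0 0 10 -2" --pt "3.7 9.5 0.3 -0.2 15 -3" --pt "5 12.5 0.6 -0.3 20 -4" --pt "6.2 15.5 0.9 -0.4 25 -5" --pt "7.4 18.5 1 -0.5 30 -6" --pt "8.6 21.7 1.2 -0.6 35 -7" --pt "9.7 24.9 1.4 -0.7 40 -7.8"

```text
time_s: 8.22
position: [0.4151, 0.3015, 0.1273]
tool_rot: [[-0.969, -0.001, -0.246], [-0.001, 1.0, -0.0], [0.246, -0.0, -0.969]]
ft_force: [1.4, -0.0, -3.5]
grip_width: 0.0379
gripper_force: 71.7
```

jog_arm --pt "0 0 0 0 0 0" --pt "0 0 0 0 0 0"

```text
time_s: 8.38
position: [0.4155, 0.3007, 0.1264]
tool_rot: [[-0.97, -0.002, -0.244], [-0.001, 1.0, -0.001], [0.244, -0.001, -0.97]]
ft_force: [0.6, -0.8, -4.4]
grip_width: 0.0372
gripper_force: 72.0
```

Run:
```python
from h import *
d=cam('side');C=cloud(d);f=d['frame'].astype(int)
k=(C[...,2]>.05)&(C[...,2]<.2)&(C[...,0]>.3)&(C[...,0]<.55)&(C[...,1]>.2)&(C[...,1]<.4)
cv2.imwrite('pics/s3.png',cv2.resize(d['frame'][100:260,170:330,::-1],None,fx=3.7,fy=3.7,interpolation=cv2.INTER_CUBIC))
plan(np.array([.414,.30,.015]),DL(0,14));print(env.observe()['position'])
```

```text
shift cm [-2.59  0.04 10.91] rotvec [-0.06 -0.06  0.01]
[0.4154 0.2998 0.1271]
```

View pics/s3.png

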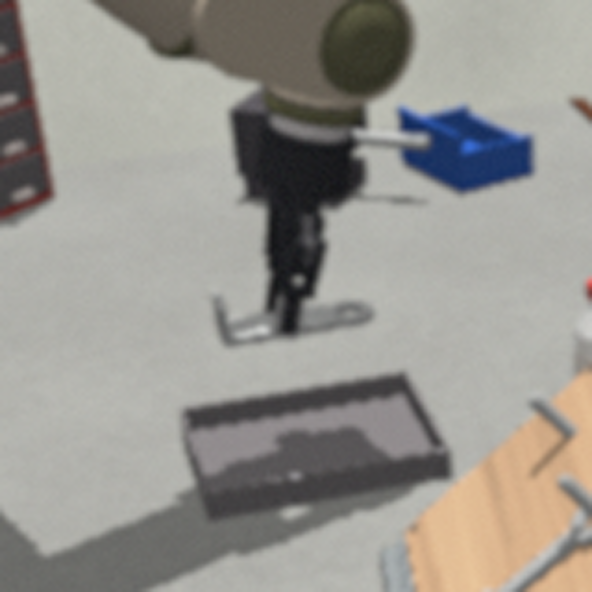

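The bracket is level, flange up at (220,310), over the tray (310,440).

jog_arm --pt "-0.4 0 1.8 0 0 0" --pt "-0.9 0 3.6 0 0 0" --pt "-1.3 0 5.4 0 0 0" --pt "-1.7 0 7.2 0 0 0" --pt "-2.1 0 9 0 0 0" --pt "-2.4 0 10.2 0 0 0" --pt "-2.6 0 11 0 0 0" --pt "-2.6 0 11 0 0 0"

```text
time_s: 9.1
position: [0.4133, 0.2987, 0.0145]
tool_rot: [[-0.97, 0.001, -0.244], [0.002, 1.0, -0.001], [0.244, -0.001, -0.97]]
ft_force: [-0.5, 0.6, -3.8]
grip_width: 0.0378
gripper_force: 72.0
```

jog_arm --pt "-0.05 0 0.2 0 0 0" --pt "-0.1 0 0.5 0 0 0" --pt "-0.15 0 0.7 0 0 0" --pt "-0.15 0 0.7 0 0 0"

```text
time_s: 9.43
position: [0.4134, 0.2996, 0.0084]
tool_rot: [[-0.97, 0.0, -0.242], [0.0, 1.0, -0.0], [0.242, -0.0, -0.97]]
ft_force: [-0.6, 0.2, -4.2]
grip_width: 0.0373
gripper_force: 72.0
```

jog_arm --pt "-0.05 0 0.2 0 0 0" --pt "-0.05 0 0.2 0 0 0"

```text
time_s: 9.6
position: [0.4133, 0.2996, 0.0062]
tool_rot: [[-0.97, 0.0, -0.243], [0.0, 1.0, -0.0], [0.243, -0.0, -0.97]]
ft_force: [0.1, -0.4, -3.7]
grip_width: 0.0378
gripper_force: 72.0
```

jog_arm --pt "-0.03 0 0.1 0 0 0" --pt "-0.03 0 0.1 0 0 0"

```text
time_s: 9.77
position: [0.4133, 0.2996, 0.0051]
tool_rot: [[-0.97, 0.0, -0.243], [0.0, 1.0, -0.0], [0.243, -0.0, -0.97]]
ft_force: [0.4, -0.1, -3.5]
grip_width: 0.037
gripper_force: 72.0
```

jog_arm --pt "-0.03 0 0.1 0 0 0" --pt "-0.03 0 0.1 0 0 0"

```text
time_s: 9.93
position: [0.4134, 0.2997, 0.0048]
tool_rot: [[-0.97, 0.0, -0.243], [0.0, 1.0, -0.0], [0.243, -0.0, -0.97]]
ft_force: [-1.5, -0.7, 3.4]
grip_width: 0.0377
gripper_force: 75.9
```

jog_arm --pt "0 0 0 0 0 0" --pt "0 0 0 0 0 0" --pt "0 0 0 0 0 0" --pt "0 0 0 0 0 0" --pt "0 0 0 0 0 0" --hand 0.65

```text
time_s: 10.35
position: [0.4135, 0.2996, 0.0041]
tool_rot: [[-0.97, 0.0, -0.243], [0.0, 1.0, -0.0], [0.243, -0.0, -0.97]]
ft_force: [0.3, 0.0, -0.4]
grip_width: 0.0556
gripper_force: 0.0
```

jog_arm --pt "0.3 0 -1 0 0 0" --pt "0.7 0 -3 0 0 0" --pt "1.4 0 -6 0 0 0" --pt "2.1 0 -9 0 0 0" --pt "2.9 0 -12 0 0 0" --pt "3.7 0 -15 0 0 0" --pt "4.4 0 -18 0 0 0" --pt "4.4 0 -18 0 0 0"

```text
time_s: 11.02
position: [0.4161, 0.3004, 0.1956]
tool_rot: [[-0.972, -0.0, -0.233], [-0.001, 1.0, 0.003], [0.233, 0.003, -0.972]]
ft_force: [0.7, 0.2, 0.9]
grip_width: 0.0555
gripper_force: 0.0
```

Run:
```python
from h import *
d=cam('top');C=cloud(d);f=d['frame'].astype(int);s=env.observe();print(s['position'],s['grip_width'])
k=(C[...,2]>.0085)&(C[...,2]<.05)&(abs(C[...,0]-.43)<.09)&(abs(C[...,1]-.3)<.065)
P=C[k];print('z',np.percentile(P[:,2],[5,50,95]),cv2.minAreaRect((P[:,:2]*1000).astype(np.float32)))
# spanner
k=(C[...,0]>.32)&(C[...,0]<.54)&(C[...,1]<-.27)&(C[...,1]>-.40)&(f.min(-1)>140)
print('sp',cv2.minAreaRect((C[k][:,:2]*1000).astype(np.float32)))
cv2.imwrite('pics/t2.png',cv2.resize(d['frame'][220:380,100:320,::-1],None,fx=3,fy=3,interpolation=cv2.INTER_CUBIC))
a=np.radians(17.1);sx=np.array([np.cos(a),np.sin(a),0])
g=np.array([.4317,-.3303,0])+.01*sx
plan(g+[0,0,.15],DL(17.1,14))
```

```text
[0.4153 0.3    0.1927] 0.05546235429827217
z [0.0089 0.0118 0.0333] ((429.8743591308594, 297.5032958984375), (122.2088851928711, 176.5532989501953), 89.82816314697266)
sp ((433.7109069824219, -329.6566162109375), (176.20848083496094, 39.79588317871094), 16.82328224182129)
shift cm [ -3.51 -62.75   3.41] rotvec [  4.21   0.32 -16.58]
```

View pics/t2.png

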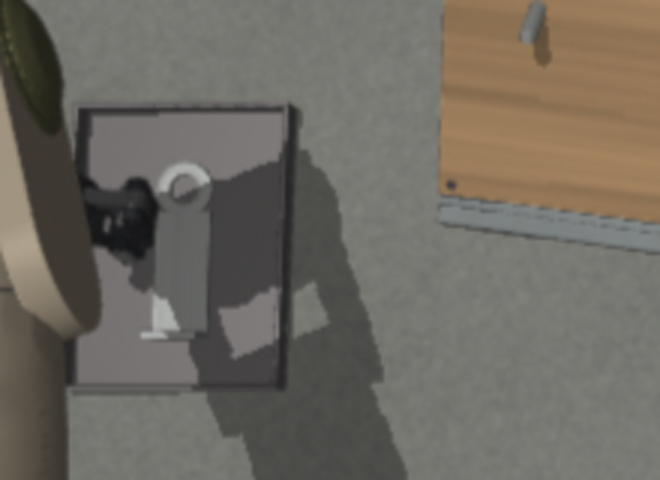

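The bracket lies flat in the middle of the tray (180,260), flange at the near end. Next I go to the spanner.

jog_arm --pt "0 -4 0 0 0 -1" --pt "0 -8 0 0 0 -2" --pt "-0.5 -12 0 0.5 0 -3" --pt "-1 -16 0 1 0 -4" --pt "-1.3 -20 0 1.2 0 -5" --pt "-1.5 -24 0 1.5 0 -6" --pt "-1.7 -28 0 1.8 0 -7" --pt "-2 -32 0 2 0 -8"

```text
time_s: 11.73
position: [0.4329, -0.0221, 0.1842]
tool_rot: [[-0.96, -0.144, -0.242], [-0.14, 0.99, -0.035], [0.244, 0.0, -0.97]]
ft_force: [1.5, 0.9, 1.4]
grip_width: 0.0555
gripper_force: 0.0
```

jog_arm --pt "0 -4 0 0 0 -1" --pt "0 -8 0 0 0 -2" --pt "0 -12 0 0.5 0 -3" --pt "0 -16 0 1 0 -4" --pt "0 -20 0 1.2 0 -5" --pt "0 -24 0 1.5 0 -6" --pt "0 -27 0 1.8 0 -7" --pt "0 -27 0 2 0 -8" --hand 0.5

```text
time_s: 12.4
position: [0.472, -0.2923, 0.1833]
tool_rot: [[-0.931, -0.28, -0.234], [-0.272, 0.96, -0.069], [0.244, -0.0, -0.97]]
ft_force: [-0.8, 0.1, 0.3]
grip_width: 0.0427
gripper_force: 0.0
```

```bash
cat >> h.py <<'E'
YA=17.0
sx=np.array([np.cos(np.radians(YA)),np.sin(np.radians(YA)),0]);so=np.array([.4318,-.3303,0])
E
python3 - <<'E'
from h import *
g=so+.005*sx
plan(g+[0,0,.1],DL(YA,14));print(env.observe()['position'],env.observe()['grip_width'])
E
```

```text
shift cm [ 2.26 -2.51  9.15] rotvec [ 0.16 -0.13 -0.7 ]
[ 0.472  -0.2923  0.1833] 0.04267773574175842
```

jog_arm --pt "0.6 -0.7 2.4 0 0 0" --pt "1.2 -1.4 4.8 0 0 0" --pt "1.8 -2 7.2 0 0 -0.5" --pt "2.3 -2.5 9.2 0.2 0 -0.7" --pt "2.3 -2.5 9.2 0.2 0 -0.7" --pt "2.3 -2.5 9.2 0.2 0 -0.7"

```text
time_s: 12.9
position: [0.4363, -0.3236, 0.1006]
tool_rot: [[-0.926, -0.295, -0.234], [-0.287, 0.955, -0.07], [0.244, 0.002, -0.97]]
ft_force: [0.2, -0.2, -0.2]
grip_width: 0.0427
gripper_force: 0.0
```

Run:
```python
from h import *
g=so+.005*sx
plan(g+[0,0,.015],DL(YA,14));plan(g+[0,0,.001],DL(YA,14))
```

```text
shift cm [-1.97 -0.52  8.33] rotvec [ 0.06 -0.12  0.18]
shift cm [-2.31 -0.53  9.69] rotvec [ 0.06 -0.12  0.18]
```

jog_arm --pt "-0.5 -0.2 2 0 0 0" --pt "-1 -0.5 4 0 0 0" --pt "-1.5 -0.5 6 0 0 0.2" --pt "-1.9 -0.5 7.6 0 0 0.2" --pt "-2.1 -0.5 8.8 0 0 0.2" --pt "-2.25 -0.5 9.5 0 0 0.2" --pt "-2.25 -0.5 9.5 0 0 0.2" --pt "-2.25 -0.5 9.5 0 0 0.2"

```text
time_s: 13.57
position: [0.4377, -0.3294, 0.0044]
tool_rot: [[-0.928, -0.293, -0.231], [-0.284, 0.956, -0.073], [0.242, -0.003, -0.97]]
ft_force: [0.7, 0.0, 0.4]
grip_width: 0.0427
gripper_force: 0.0
```

Run:
```python
from h import *
g=so+.005*sx
plan(g+[0,0,.003],DL(YA,14));print(env.observe()['position'])
d=cam('side');cv2.imwrite('pics/s4.png',cv2.resize(d['frame'][280:400,240:400,::-1],None,fx=4,fy=4,interpolation=cv2.INTER_CUBIC))
```

```text
shift cm [0.06 0.09 0.15] rotvec [-0.15 -0.03  0.01]
[ 0.4377 -0.3294  0.0044]
```

View pics/s4.png

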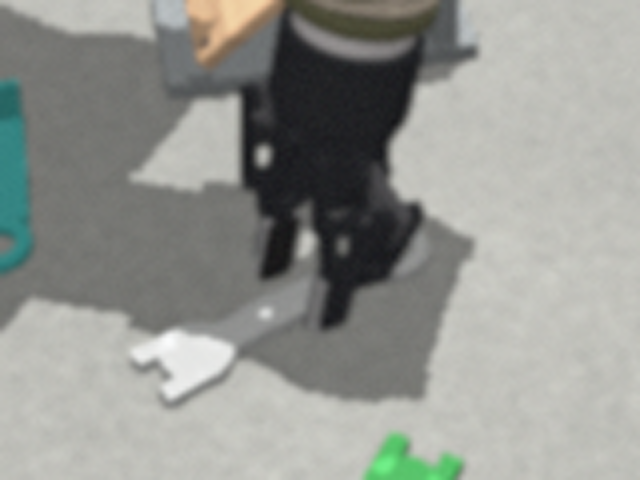

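The fingers at (275,255) and (335,305) straddle the shaft (300,290). Small correction, then close.

jog_arm --pt "0 0.1 0.1 0 0 0" --pt "0 0.1 0.1 0 0 0"

```text
time_s: 13.78
position: [0.4367, -0.3285, 0.0032]
tool_rot: [[-0.928, -0.293, -0.231], [-0.283, 0.956, -0.073], [0.242, -0.002, -0.97]]
ft_force: [-0.1, 0.1, -0.6]
grip_width: 0.0429
gripper_force: 0.0
```

jog_arm --pt "0 0 0 0 0 0" --pt "0 0 0 0 0 0" --pt "0 0 0 0 0 0" --pt "0 0 0 0 0 0" --pt "0 0 0 0 0 0" --pt "0 0 0 0 0 0" --hand 0 --newtons 80

```text
time_s: 14.28
position: [0.4367, -0.3286, 0.0032]
tool_rot: [[-0.928, -0.292, -0.231], [-0.283, 0.956, -0.073], [0.243, -0.002, -0.97]]
ft_force: [0.2, 2.5, 6.1]
grip_width: 0.0191
gripper_force: 78.2
```

Run:
```python
from h import *
s=env.observe();print(s['position'],s['grip_width'],s['gripper_force'],s['ft_force']);plan(so+.005*sx+[0,0,.003],DL(YA,14))
```

```text
[ 0.4367 -0.3286  0.0032] 0.019071980974129085 78.16855430603027 [0.1953 2.4578 6.1434]
shift cm [ 0.01 -0.02  0.02] rotvec [-0.11 -0.04 -0.02]
```

jog_arm --pt "0.2 0 -1 0 0 0" --pt "0.7 0 -3 0 0 0" --pt "1.4 0 -6 0 0 0" --pt "2.1 0 -9 0 0 0" --pt "2.9 0 -12 0 0 0" --pt "3.7 0 -15 0 0 0" --pt "4.4 0 -18 0 0 0" --pt "4.4 0 -18 0 0 0"

```text
time_s: 14.95
position: [0.4388, -0.3292, 0.1942]
tool_rot: [[-0.929, -0.293, -0.225], [-0.282, 0.956, -0.08], [0.238, -0.011, -0.971]]
ft_force: [-0.3, -0.6, -1.9]
grip_width: 0.0187
gripper_force: 78.9
```

Run:
```python
from h import *
s=env.observe();print(s['ft_force'],s['position'],s['grip_width'],s['q'])
# eye at board x=.06 -> TCP x=.06-.065
plan(bp(-.005,.06,.11),RL(14))
```

```text
[-0.2699 -0.6167 -1.9011] [ 0.4388 -0.3292  0.1942] 0.018680021240923224 [ -43.4584   27.227    72.9578  -12.2789   86.2597 -148.9095]
shift cm [-13.32  34.77  -1.83] rotvec [  2.08 -39.    25.21]
```

jog_arm --pt "-0.7 2 -0.6 0.3 -4.9 3.1" --pt "-1.4 4.2 -1.2 0.5 -9.8 6.3" --pt "-2.2 6.4 -1.8 0.8 -14.6 9.4" --pt "-3 8.6 -2.4 1 -19.5 12.6" --pt "-3.8 10.8 -3 1.3 -24.4 15.7" --pt "-4.6 13 -3.4 1.5 -29.2 18.9" --pt "-5.4 15.2 -3.4 1.8 -34.1 22" --pt "-6.1 17.4 -3.4 2.1 -39 25.2"

```text
time_s: 15.62
position: [0.4504, -0.1408, 0.2058]
tool_rot: [[-0.892, 0.138, 0.431], [0.128, 0.99, -0.054], [-0.434, 0.007, -0.901]]
ft_force: [0.8, 0.1, -2.1]
grip_width: 0.0187
gripper_force: 79.0
```

Run:
```python
from h import *
inb();print(env.observe()['q'])
plan(bp(-.005,.06,.11),RL(14))
```

```text
t 15.6167 board mm [  21.7074 -123.2634  125.7528] rot err deg [-0.233  14.2803  0.3767] F board [-0.7866  0.1868 -2.1187] w 0.01869241874504697 78.96236300468445
[ -39.4055    5.9741  105.9461   18.3475   47.4101 -131.3686]
shift cm [ 2.31 18.3   2.27] rotvec [ 0.28 -0.28 -0.34]
```

jog_arm --pt "0.4 3 0 0 0 0" --pt "0.8 6 0 0 0 0" --pt "1.2 9 0.5 0 0 0" --pt "1.6 12 1 0 0 0" --pt "2 15 1.5 0 0 0" --pt "2.3 18.3 2.2 0.3 -0.3 -0.3" --pt "2.3 18.3 2.2 0.3 -0.3 -0.3" --pt "2.3 18.3 2.2 0.3 -0.3 -0.3"

```text
time_s: 16.28
position: [0.4637, 0.0432, 0.1762]
tool_rot: [[-0.894, 0.128, 0.429], [0.115, 0.992, -0.057], [-0.433, -0.001, -0.901]]
ft_force: [0.7, 0.7, -3.3]
grip_width: 0.0189
gripper_force: 79.3
```

```bash
cat > eye.py <<'E'
from h import *
inb();print(env.observe()['q'])
Pb=None
for n in ('side','top'):
    d=cam(n);C=cloud(d);f=d['frame'].astype(int)
    L=(C-O)@B
    s=env.observe();zt=(B.T@(np.array(s['position'])-O))[2]
    k=(abs(L[...,2]-zt-.004)<.014)&(f.min(-1)>60)&(f.max(-1)-f.min(-1)<40)&(L[...,0]>-.12)&(L[...,0]<.11)&(abs(L[...,1]-.06)<.05)
    P=L[k]
    if len(P)>20:
        A=np.c_[P[:,0],P[:,1],np.ones(len(P))];c=np.linalg.lstsq(A,P[:,2],rcond=None)[0]
        print(n,len(P),'slopes deg',np.degrees(c[:2]),'z0',c[2]*1000)
    e=P[P[:,0]>.035]
    print(n,'eye pts',len(e))
    if len(e)>15:
        print('ext',np.percentile(e,[3,97],axis=0)*1000)
    r=env.regions_of(n,'spanner_eye')
    for q in r[:3]:
        m=q['pixels'];print(n,'net',q['score'],q['point'],np.median(L[m&(C[...,2]!=0)],0)*1000, m.sum())
    cv2.imwrite(f'pics/e_{n}_{s["time_s"]:.1f}.png',cv2.resize(d['frame'][130:320,230:400,::-1],None,fx=3,fy=3,interpolation=cv2.INTER_CUBIC))
    print(f'pics/e_{n}_{s["time_s"]:.1f}.png', 'peg tip/root px(in crop)',(proj(d,np.array([bp(.06,.06,.045),bp(.06,.06,0)]))-[230,130])*3)
    np.savez(f'e_{n}.npz',L=L,f=d['frame'])
E
python3 eye.py; ls pics
```

```text
t 16.2833 board mm [ -6.2876  60.7834 110.6751] rot err deg [-0.1604 14.3299 -0.3622] F board [-1.6698  0.7845 -2.9247] w 0.018892511622550845 79.25995588302612
[ -9.8811   7.9864 109.5834   1.7165  36.7918 -93.6562]
side 441 slopes deg [-0.2316  2.8266] z0 110.53814898466372
side eye pts 129
ext [[ 36.6179  39.5867 107.1431]
 [ 80.2267  77.0488 115.5097]]
side net 0.97 [426.9, 326.2] [-101.2278 -494.7362  -29.7416] 1338
side net 0.72 [210.4, 272.8] [-19.1341  52.3185 113.5688] 399
pics/e_side_16.3.png peg tip/root px(in crop) [[250.3615 229.6757]
 [283.2159 260.0876]]
top 590 slopes deg [-1.0269 -0.5921] z0 116.77609432809264
top eye pts 321
ext [[ 37.0965  39.3904 110.1809]
 [ 79.9913  75.4682 118.2054]]
top net 0.91 [309.2, 524.9] [ -99.4075 -485.3883  -31.0988] 1076
top net 0.8 [256.9, 272.8] [ 43.3704  57.7838 115.541 ] 543
pics/e_top_16.4.png peg tip/root px(in crop) [[136.9616 305.3648]
 [148.2498 273.3108]]
e_side_16.3.png
e_top_16.4.png
s1.png
s2.png
s3.png
s4.png
side0.png
t1.png
t2.png
top0.png
```

```bash
cat > ring.py <<'E'
from h import *
s=env.observe();zt=(B.T@(np.array(s['position'])-O))[2]
for n in ('top','side'):
    D=np.load(f'e_{n}.npz');L=D['L'];f=D['f'].astype(int)
    k=(abs(L[...,2]-zt-.005)<.012)&(f.max(-1)-f.min(-1)<40)&(L[...,0]>.036)&(abs(L[...,1]-.06)<.04)&(f.min(-1)>60)
    P=L[k][:,:2];best=[]
    for cx in np.arange(.05,.07,.0005):
        for cy in np.arange(.05,.07,.0005):
            r=np.hypot(P[:,0]-cx,P[:,1]-cy);a=np.abs(P[:,1]-cy)
            bad=np.clip(r-.021,0,.01)*(P[:,0]>cx-.012)+np.clip(.011-r,0,.01)
            best.append((bad.sum(),cx,cy))
    best=np.array(sorted(best)[:15]);print(n,len(P),best[0],best[:,1:].mean(0))
    # pegs above/below spanner plane
    p=L[(L[...,2]>.012)&(L[...,2]<.05)&(abs(L[...,0]-.06)<.02)&(abs(L[...,1]-.06)<.02)];print(' left peg pts',len(p),p.mean(0) if len(p) else '')
    p=L[(L[...,2]>.015)&(L[...,2]<.05)&(abs(L[...,0]-.06)<.02)&(abs(L[...,1]+.06)<.02)];print(' right peg pts',len(p),p.mean(0) if len(p) else '')
    if n=='side':
        sh=L[(abs(L[...,2]-zt-.005)<.012)&(f.max(-1)-f.min(-1)<40)&(f.min(-1)>60)&(abs(L[...,1]-.06)<.04)]
        for a in (-.10,-.08,-.06,-.04,.015,.03): 
            q=sh[abs(sh[:,0]-a)<.006]; print('  x',a,len(q),q[:,1].mean() if len(q) else '',np.median(q[:,2]) if len(q) else '')
E
python3 ring.py
```

```text
top 318 [0.0033 0.061  0.0575] [0.0612 0.0576]
 left peg pts 67 [0.0607 0.0599 0.0338]
 right peg pts 64 [ 0.061  -0.0592  0.034 ]
side 127 [0.0155 0.062  0.0595] [0.0625 0.0591]
 left peg pts 48 [0.0611 0.0579 0.0295]
 right peg pts 53 [ 0.0609 -0.0625  0.0315]
  x -0.1 2 0.05825706812277662 0.11361489075700505
  x -0.08 34 0.05447160664044408 0.1140644553356309
  x -0.06 38 0.05454476841865214 0.11383829870465847
  x -0.04 25 0.05536460599199489 0.11438285113122355
  x 0.015 28 0.05641565161462543 0.1134796084691545
  x 0.03 28 0.05627007098965791 0.11374244929547313
```

View pics/e_top_16.4.png

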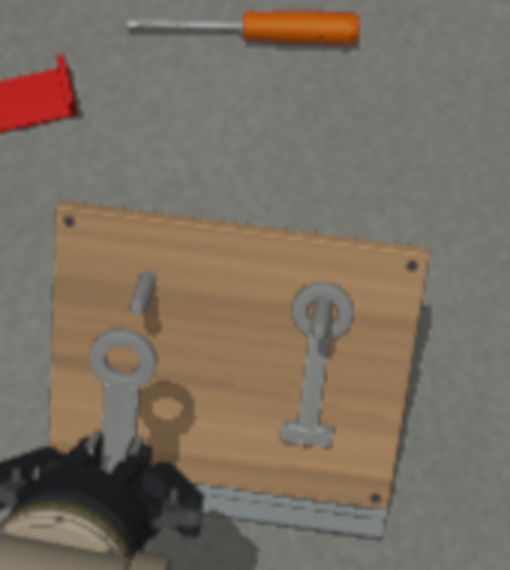

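The top crop shows the ring at (122,358) above the board, with the free peg at (143,292) along the normal and the key still hanging. I shift 1.5 mm to +y and come down to just above the peg tip.

jog_arm --pt "-0.2 0.1 1 0 0 0.2" --pt "-0.5 0.1 2 0 0 0.3" --pt "-0.7 0.1 3 0 0 0.3" --pt "-1 0.1 4 0 -0.2 0.3" --pt "-1.2 0.1 4.8 0 -0.2 0.3" --pt "-1.35 0.1 5.4 0 -0.2 0.3" --pt "-1.35 0.1 5.4 0 -0.2 0.3" --pt "-1.35 0.1 5.4 0 -0.2 0.3"

```text
time_s: 17.15
position: [0.5001, 0.0373, 0.1338]
tool_rot: [[-0.891, 0.138, 0.434], [0.124, 0.99, -0.059], [-0.438, 0.001, -0.899]]
ft_force: [0.5, -0.4, -3.2]
grip_width: 0.0189
gripper_force: 79.3
```

```bash
python3 eye.py | head -8; python3 ring.py
```

```text
t 17.15 board mm [-5.3156 59.8729 54.4609] rot err deg [ 0.0154 14.0491  0.1609] F board [-1.6469 -0.3135 -2.7853] w 0.018897029193155754 79.2531144618988
[ -9.7435  15.3429 108.9436   1.7471  29.7876 -93.1299]
side 431 slopes deg [0.004  2.9152] z0 54.3742821201163
side eye pts 128
ext [[36.5085 38.8241 51.3449]
 [80.9793 75.3457 59.5068]]
side net 0.92 [222.2, 289.7] [-16.9648  52.7768  57.4146] 390
side net 0.77 [427.6, 323.7] [-102.4946 -497.8172  -28.1485] 1302
top 292 [0.0045 0.061  0.0585] [0.0612 0.0588]
 left peg pts 33 [0.0597 0.0603 0.0335]
 right peg pts 62 [ 0.0608 -0.0593  0.0344]
side 125 [0.0104 0.063  0.0575] [0.0629 0.0574]
 left peg pts 43 [0.0611 0.0576 0.0273]
 right peg pts 53 [ 0.0609 -0.0627  0.0317]
  x -0.1 1 0.04243665803487855 0.05225586869167887
  x -0.08 37 0.05487242149627776 0.057627807176967104
  x -0.06 37 0.05387100417736399 0.05799901700139589
  x -0.04 28 0.05536111283844843 0.056988028149764364
  x 0.015 32 0.05623295178562859 0.058375501318530705
  x 0.03 23 0.0556070992455512 0.05723652788116967
```

jog_arm --pt "0.05 0.15 0 0 0 0" --pt "-0.1 0.15 0.5 0 0 0" --pt "-0.2 0.15 1 0 0 0" --pt "-0.35 0.15 1.5 0 0 0" --pt "-0.35 0.15 1.5 0 0 0"

```text
time_s: 17.77
position: [0.5103, 0.0374, 0.1214]
tool_rot: [[-0.891, 0.138, 0.434], [0.124, 0.99, -0.059], [-0.438, 0.001, -0.899]]
ft_force: [-0.8, -0.3, -1.7]
grip_width: 0.0193
gripper_force: 79.2
```

```bash
python3 eye.py | head -8; python3 ring.py
```

```text
t 17.7667 board mm [-5.5306 61.3712 38.4314] rot err deg [ 0.0153 14.0497  0.1599] F board [-1.68   -0.3749 -0.8424] w 0.019317071515588962 79.24996018409729
[ -9.4682  17.4745 108.517    1.5882  28.0774 -92.7683]
side 425 slopes deg [-0.1361  1.9522] z0 39.48247473627713
side eye pts 134
ext [[36.4083 40.8072 35.0403]
 [81.6874 79.2282 44.2272]]
side net 0.89 [229.8, 289.0] [-27.7993  53.8909  41.4982] 364
pics/e_side_17.8.png peg tip/root px(in crop) [[250.3615 229.6757]
top 319 [0.225  0.0675 0.0605] [0.0678 0.0599]
 left peg pts 297 [0.0608 0.0601 0.0434]
 right peg pts 61 [ 0.0608 -0.0592  0.0348]
side 131 [0.0657 0.0685 0.0585] [0.0689 0.0584]
 left peg pts 129 [0.061  0.0569 0.0374]
 right peg pts 52 [ 0.0607 -0.0622  0.0317]
  x -0.1 1 0.07059845081606092 0.04095349961680853
  x -0.08 36 0.05568526195744172 0.04178898578283069
  x -0.06 36 0.055285402657589244 0.041766070836540575
  x -0.04 24 0.05690331598603035 0.041552338574901856
  x 0.015 32 0.05767966097200056 0.041619763072643895
  x 0.03 26 0.05734728037796106 0.04190411627208635
```

jog_arm --pt "-0.1 0 0.5 0 0 0" --pt "-0.25 0 1 0 0 0" --pt "-0.35 0 1.5 0 0 0" --pt "-0.5 0 2 0 0 0" --pt "-0.6 0 2.5 0 0 0" --pt "-0.65 0 2.7 0 0 0" --pt "-0.65 0 2.7 0 0 0"

```text
time_s: 18.55
position: [0.5275, 0.0351, 0.1003]
tool_rot: [[-0.89, 0.138, 0.434], [0.124, 0.99, -0.059], [-0.438, 0.001, -0.899]]
ft_force: [-0.8, -0.6, -2.4]
grip_width: 0.0189
gripper_force: 79.3
```

```bash
python3 eye.py | head -8; python3 ring.py
```

```text
t 18.55 board mm [-5.7823 61.3927 11.0906] rot err deg [ 0.0138 14.0416  0.1589] F board [-2.0591 -0.6815 -1.3555] w 0.018928608910432704 79.28212881088257
[ -9.3927  21.0174 107.6683   1.6709  25.3745 -92.8099]
side 431 slopes deg [0.6239 1.9268] z0 12.592668559099595
side eye pts 130
ext [[36.4268 40.1671  8.2406]
 [80.381  74.0574 25.8129]]
side net 0.73 [430.0, 324.8] [-101.8358 -496.2009  -29.0839] 1257
side net 0.7 [246.9, 317.3] [ 10.4584 -34.0835  -0.8544] 3143
top 268 [0.2469 0.0695 0.0605] [0.0695 0.0603]
 left peg pts 259 [0.0615 0.0594 0.021 ]
 right peg pts 64 [ 0.0608 -0.0592  0.0337]
side 127 [0.0942 0.07   0.0585] [0.0698 0.0588]
 left peg pts 113 [0.0611 0.0573 0.0211]
 right peg pts 53 [ 0.0608 -0.0623  0.0314]
  x -0.1 1 0.045089290737180536 0.01213622875308407
  x -0.08 38 0.05611402287944365 0.014808993173039525
  x -0.06 35 0.054828078057819536 0.01457016534345063
  x -0.04 24 0.056416493345213835 0.014167735942636598
  x 0.015 31 0.05655886322212782 0.014752001488469927
  x 0.03 25 0.0569993084025176 0.014589378352996219
```

jog_arm --pt "-0.05 0 0.2 0 0 0" --pt "-0.1 0 0.4 0 0 0" --pt "-0.12 0 0.5 0 0 0" --pt "-0.12 0 0.5 0 0 0"

```text
time_s: 19.08
position: [0.5307, 0.0347, 0.0967]
tool_rot: [[-0.89, 0.138, 0.434], [0.124, 0.99, -0.059], [-0.438, 0.001, -0.899]]
ft_force: [-0.8, 0.9, -2.7]
grip_width: 0.0189
gripper_force: 79.3
```

jog_arm --pt "-0.03 0 0.1 0 0 0" --pt "-0.03 0 0.1 0 0 0"

```text
time_s: 19.25
position: [0.5314, 0.0346, 0.0961]
tool_rot: [[-0.89, 0.138, 0.434], [0.124, 0.99, -0.059], [-0.438, 0.001, -0.899]]
ft_force: [-0.2, 0.6, -2.5]
grip_width: 0.0189
gripper_force: 79.3
```

jog_arm --pt "-0.03 0 0.1 0 0 0" --pt "-0.03 0 0.1 0 0 0"

```text
time_s: 19.42
position: [0.5321, 0.0345, 0.0953]
tool_rot: [[-0.89, 0.138, 0.435], [0.124, 0.99, -0.059], [-0.439, 0.001, -0.899]]
ft_force: [0.3, 0.4, -2.1]
grip_width: 0.0186
gripper_force: 79.3
```

jog_arm --pt "-0.03 0 0.1 0 0 0" --pt "-0.03 0 0.1 0 0 0"

```text
time_s: 19.58
position: [0.5328, 0.0344, 0.0946]
tool_rot: [[-0.89, 0.138, 0.435], [0.124, 0.99, -0.059], [-0.439, 0.001, -0.899]]
ft_force: [-0.4, -0.2, -2.6]
grip_width: 0.019
gripper_force: 79.4
```

jog_arm --pt "-0.03 0 0.1 0 0 0" --pt "-0.03 0 0.1 0 0 0"

```text
time_s: 19.75
position: [0.5329, 0.0344, 0.0945]
tool_rot: [[-0.89, 0.137, 0.435], [0.124, 0.991, -0.059], [-0.439, 0.001, -0.899]]
ft_force: [-10.1, -0.7, 10.1]
grip_width: 0.0185
gripper_force: 81.3
```

```bash
python3 -c "
from h import *
inb()"
```

```text
t 19.75 board mm [-5.3512 61.4533  3.2294] rot err deg [ 0.0148 13.9859  0.1325] F board [-1.1047 -2.0669 14.1322] w 0.018518993418990288 81.30634546279907
```

jog_arm --pt "0 0 0 0 0 0" --pt "0 0 0 0 0 0" --pt "0 0 0 0 0 0" --pt "0 0 0 0 0 0" --pt "0 0 0 0 0 0" --hand 0.55

```text
time_s: 20.17
position: [0.5336, 0.0343, 0.0939]
tool_rot: [[-0.89, 0.138, 0.435], [0.124, 0.99, -0.059], [-0.439, 0.001, -0.899]]
ft_force: [-0.3, -0.0, 0.2]
grip_width: 0.0472
gripper_force: 0.0
```

jog_arm --pt "0.15 0 -0.6 0 0 0" --pt "0.5 0 -2 0 0 0" --pt "1 0 -4 0 0 0" --pt "1.7 0 -7 0 0 0" --pt "2.4 0 -10 0 0 0" --pt "3.1 0 -13 0 0 0" --pt "4 0 -16 0 0 0" --pt "4 0 -16 0 0 0"

```text
time_s: 20.83
position: [0.4266, 0.0493, 0.2241]
tool_rot: [[-0.887, 0.137, 0.44], [0.123, 0.991, -0.06], [-0.444, 0.001, -0.896]]
ft_force: [0.4, 0.3, 0.2]
grip_width: 0.0469
gripper_force: 0.0
```

jog_arm --pt "2 0 -1 0 0 0" --pt "4 0 -2 0 0 0" --pt "5 0 -3 0 0 0" --pt "5 0 -3 0 0 0"

```text
time_s: 21.17
position: [0.3689, 0.0572, 0.2252]
tool_rot: [[-0.89, 0.137, 0.435], [0.124, 0.991, -0.059], [-0.439, 0.001, -0.899]]
ft_force: [0.2, -0.4, -0.1]
grip_width: 0.0472
gripper_force: 0.0
```

Run:
```python
from h import *
s=env.observe();print(s['position'],s['ft_force'],s['time_s'])
for n in ('top','side'):
    d=cam(n);C=cloud(d);f=d['frame'].astype(int);L=(C-O)@B
    k=(L[...,2]>.004)&(L[...,2]<.013)&(abs(L[...,1]-.06)<.04)&(f.max(-1)-f.min(-1)<35)&(abs(L[...,0])<.12)
    P=L[k];A=np.c_[P[:,:2],np.ones(len(P))];c=np.linalg.lstsq(A,P[:,2],rcond=None)[0]
    print(n,len(P),'ext',np.percentile(P,[1,50,99],axis=0)*1000,'slopes',np.degrees(c[:2]))
    k=(L[...,2]>.004)&(L[...,2]<.013)&(abs(L[...,1]+.06)<.04)&(f.max(-1)-f.min(-1)<35)&(abs(L[...,0])<.12)
    print(' key',np.percentile(L[k],[1,50,99],axis=0)*1000)
    if n=='side': cv2.imwrite('pics/fin.png',cv2.resize(d['frame'][130:330,220:400,::-1],None,fx=3,fy=3,interpolation=cv2.INTER_CUBIC))
```

```text
[0.3689 0.0572 0.2252] [ 0.2176 -0.4412 -0.0563] 21.1667
top 887 ext [[-101.9562   41.0995    4.4168]
 [ -21.1302   59.6925    8.6119]
 [  71.9736   79.6025   12.3207]] slopes [-0.0189 -0.5573]
 key [[-53.6221 -78.324    4.3899]
 [ 17.84   -59.4653   8.5865]
 [ 72.8485 -40.5404  12.3395]]
side 320 ext [[-99.1612  39.5349   4.1985]
 [-20.3864  56.9776   6.8661]
 [ 72.329   78.8351  10.2559]] slopes [0.0071 0.1491]
 key [[-50.2949 -79.8804   4.1137]
 [ 18.3687 -62.9043   6.9349]
 [ 73.2837 -43.7252  11.4218]]
```

View pics/fin.png

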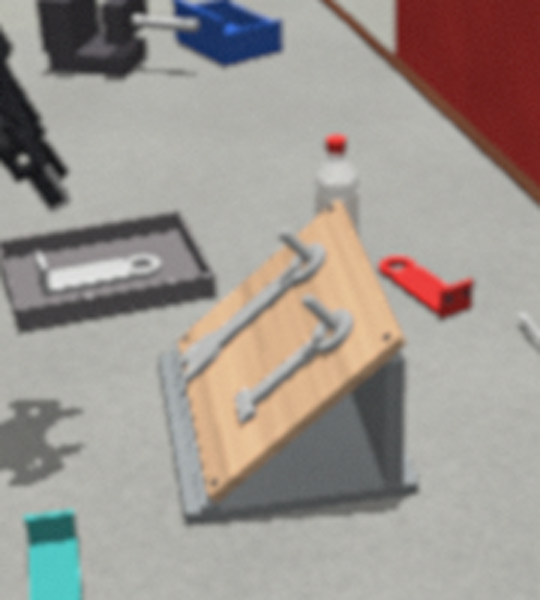

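The spanner hangs flat on the left peg (295,250), jaw down. The bracket lies flange up in the tray (100,270), and the key is where it was. I hand the job in.

```bash
python3 -c "
from rig import env
print(env.close_job())"
```

```text
the job is handed in; nothing more can be done
None
```

The job is handed in at about 21 s, with no verdict returned: in the last pictures the bracket lies flat, flange up, in the tray, and the spanner hangs jaw-down against the board on the freed left peg. The key is still on its peg; I didn't re-measure the other bench items, but nothing touched them.

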